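Move the assay reagents from the carrier to the bench rack in their order of use

TASK

The four reagent bottles stand in the dark grey carrier in the order in which the assay uses them, counted from the rack's red end. Move them all into the empty teal bench rack in the same order, again counted from its red end (first to first, second to second and so on), so that the carrier can go back to the fridge. Take each bottle straight to its own cell, keep it upright, set it down gently without dropping it, never put one down anywhere else, and leave the timer, the tape roll and the marker where they lie.

Things in the scene. Friction and masses are not known exactly. Their poses are not given: they have to be found in the camera images.
- carrier: Dark grey bottle rack with a red block (14 mm) at one end, fixed to the bench, 82 x 310 x 40 mm; holds the bottles at the start. Origin: under the middle of the row; y runs along it to the red end. Four round cells, first to fourth from the red end at y = +105, +35, -35, -105 mm (x = 0): holes 65 mm across in the top tier (34 to 40 mm high) over a floor 10 mm above the origin.
- bench_rack: Teal bottle rack with a red block (14 mm) at one end, fixed to the bench, 82 x 310 x 40 mm; empty at the start. Origin: under the middle of the row; y runs along it to the red end. Four round cells, first to fourth from the red end at y = +105, +35, -35, -105 mm (x = 0): holes 65 mm across in the top tier (34 to 40 mm high) over a floor 10 mm above the origin.
- green_cap: White reagent bottle with a green screw cap, 48 mm across, 98 mm tall. Origin: centre of its underside; z up along its axis. Cap 27 mm across and 14 mm tall, at the very top, good to grip from above; the shoulder below widens at once to the body. Weighs 0.08 to 0.26 kg. Starts in one of the cells of the dark grey rack.
- blue_cap: Dark, almost black reagent bottle with a blue screw cap, 43 mm across, 92 mm tall. Origin: centre of its underside; z up along its axis. Cap 24 mm across and 13 mm tall, at the very top, good to grip from above; the shoulder below widens at once to the body. Weighs 0.08 to 0.26 kg. Starts in one of the cells of the dark grey rack.
- red_cap: Small white reagent bottle with a red screw cap, 38 mm across, 70 mm tall. Origin: centre of its underside; z up along its axis. Cap 21 mm across and 10 mm tall, at the very top, good to grip from above; the shoulder below widens at once to the body. Weighs 0.08 to 0.26 kg. Starts in one of the cells of the dark grey rack.
- orange_cap: Amber-brown reagent bottle with an orange screw cap and a paper label, 42 mm across, 84 mm tall. Origin: centre of its underside; z up along its axis. Cap 23 mm across and 13 mm tall, at the very top, good to grip from above; the shoulder below widens at once to the body. Weighs 0.08 to 0.26 kg. Starts in one of the cells of the dark grey rack.
- timer: White bench timer lying flat, 52 x 66 x 20 mm, origin at the centre of its underside. To be left alone.
- tape_roll: Yellow roll of labelling tape lying flat, 60 mm across, 19 mm tall, origin at the centre of its underside. To be left alone.
- marker: Black and white lab marker lying down, 12 x 121 x 13 mm, long along its y axis, origin at the centre of its underside. To be left alone.

How it is judged (in metres and radians):
At the end, for the whole second after the job is handed in: All four bottles stand in the teal rack's cells (each cell has room for one), in the order of the start from the red end: on the cell floor (within 6 mm), within 20 mm of the row's middle line and of the end cells' centres, tilted under 7 degrees, slower than 0.02 m/s (x of green_cap in the frame of bench_rack between -0.02 and 0.02 m and y of green_cap in the frame of bench_rack between -0.125 and 0.125 m and z of green_cap in the frame of bench_rack between 0.004 and 0.016 m and angle between each of green_cap, blue_cap, red_cap, orange_cap's own z axis and vertical below 0.12 rad and linear speed of each of green_cap, blue_cap, red_cap, orange_cap below 0.02 m/s and x of blue_cap in the frame of bench_rack between -0.02 and 0.02 m and y of blue_cap in the frame of bench_rack between -0.125 and 0.125 m and z of blue_cap in the frame of bench_rack between 0.004 and 0.016 m and x of red_cap in the frame of bench_rack between -0.02 and 0.02 m and y of red_cap in the frame of bench_rack between -0.125 and 0.125 m and z of red_cap in the frame of bench_rack between 0.004 and 0.016 m and x of orange_cap in the frame of bench_rack between -0.02 and 0.02 m and y of orange_cap in the frame of bench_rack between -0.125 and 0.125 m and z of orange_cap in the frame of bench_rack between 0.004 and 0.016 m); the robot touches nothing.
It fails at once if a bottle stands in a cell of the teal rack while the matching cell of the dark grey rack (same count from the red end) still holds another bottle, so the order is lost ((((x of green_cap in the frame of carrier between -0.02 and 0.02 m and y of green_cap in the frame of carrier between 0.085 and 0.125 m and z of green_cap in the frame of carrier below 0.016 m) or (x of blue_cap in the frame of carrier between -0.02 and 0.02 m and y of blue_cap in the frame of carrier between 0.085 and 0.125 m and z of blue_cap in the frame of carrier below 0.016 m) or (x of red_cap in the frame of carrier between -0.02 and 0.02 m and y of red_cap in the frame of carrier between 0.085 and 0.125 m and z of red_cap in the frame of carrier below 0.016 m) or (x of orange_cap in the frame of carrier between -0.02 and 0.02 m and y of orange_cap in the frame of carrier between 0.085 and 0.125 m and z of orange_cap in the frame of carrier below 0.016 m)) and ((x of green_cap in the frame of bench_rack between -0.02 and 0.02 m and y of green_cap in the frame of bench_rack between 0.085 and 0.125 m and z of green_cap in the frame of bench_rack below 0.016 m) or (x of blue_cap in the frame of bench_rack between -0.02 and 0.02 m and y of blue_cap in the frame of bench_rack between 0.085 and 0.125 m and z of blue_cap in the frame of bench_rack below 0.016 m) or (x of red_cap in the frame of bench_rack between -0.02 and 0.02 m and y of red_cap in the frame of bench_rack between 0.085 and 0.125 m and z of red_cap in the frame of bench_rack below 0.016 m) or (x of orange_cap in the frame of bench_rack between -0.02 and 0.02 m and y of orange_cap in the frame of bench_rack between 0.085 and 0.125 m and z of orange_cap in the frame of bench_rack below 0.016 m))) or (((x of green_cap in the frame of carrier between -0.02 and 0.02 m and y of green_cap in the frame of carrier between 0.015 and 0.055 m and z of green_cap in the frame of carrier below 0.016 m) or (x of blue_cap in the frame of carrier between -0.02 and 0.02 m and y of blue_cap in the frame of carrier between 0.015 and 0.055 m and z of blue_cap in the frame of carrier below 0.016 m) or (x of red_cap in the frame of carrier between -0.02 and 0.02 m and y of red_cap in the frame of carrier between 0.015 and 0.055 m and z of red_cap in the frame of carrier below 0.016 m) or (x of orange_cap in the frame of carrier between -0.02 and 0.02 m and y of orange_cap in the frame of carrier between 0.015 and 0.055 m and z of orange_cap in the frame of carrier below 0.016 m)) and ((x of green_cap in the frame of bench_rack between -0.02 and 0.02 m and y of green_cap in the frame of bench_rack between 0.015 and 0.055 m and z of green_cap in the frame of bench_rack below 0.016 m) or (x of blue_cap in the frame of bench_rack between -0.02 and 0.02 m and y of blue_cap in the frame of bench_rack between 0.015 and 0.055 m and z of blue_cap in the frame of bench_rack below 0.016 m) or (x of red_cap in the frame of bench_rack between -0.02 and 0.02 m and y of red_cap in the frame of bench_rack between 0.015 and 0.055 m and z of red_cap in the frame of bench_rack below 0.016 m) or (x of orange_cap in the frame of bench_rack between -0.02 and 0.02 m and y of orange_cap in the frame of bench_rack between 0.015 and 0.055 m and z of orange_cap in the frame of bench_rack below 0.016 m))) or (((x of green_cap in the frame of carrier between -0.02 and 0.02 m and y of green_cap in the frame of carrier between -0.055 and -0.015 m and z of green_cap in the frame of carrier below 0.016 m) or (x of blue_cap in the frame of carrier between -0.02 and 0.02 m and y of blue_cap in the frame of carrier between -0.055 and -0.015 m and z of blue_cap in the frame of carrier below 0.016 m) or (x of red_cap in the frame of carrier between -0.02 and 0.02 m and y of red_cap in the frame of carrier between -0.055 and -0.015 m and z of red_cap in the frame of carrier below 0.016 m) or (x of orange_cap in the frame of carrier between -0.02 and 0.02 m and y of orange_cap in the frame of carrier between -0.055 and -0.015 m and z of orange_cap in the frame of carrier below 0.016 m)) and ((x of green_cap in the frame of bench_rack between -0.02 and 0.02 m and y of green_cap in the frame of bench_rack between -0.055 and -0.015 m and z of green_cap in the frame of bench_rack below 0.016 m) or (x of blue_cap in the frame of bench_rack between -0.02 and 0.02 m and y of blue_cap in the frame of bench_rack between -0.055 and -0.015 m and z of blue_cap in the frame of bench_rack below 0.016 m) or (x of red_cap in the frame of bench_rack between -0.02 and 0.02 m and y of red_cap in the frame of bench_rack between -0.055 and -0.015 m and z of red_cap in the frame of bench_rack below 0.016 m) or (x of orange_cap in the frame of bench_rack between -0.02 and 0.02 m and y of orange_cap in the frame of bench_rack between -0.055 and -0.015 m and z of orange_cap in the frame of bench_rack below 0.016 m))) or (((x of green_cap in the frame of carrier between -0.02 and 0.02 m and y of green_cap in the frame of carrier between -0.125 and -0.085 m and z of green_cap in the frame of carrier below 0.016 m) or (x of blue_cap in the frame of carrier between -0.02 and 0.02 m and y of blue_cap in the frame of carrier between -0.125 and -0.085 m and z of blue_cap in the frame of carrier below 0.016 m) or (x of red_cap in the frame of carrier between -0.02 and 0.02 m and y of red_cap in the frame of carrier between -0.125 and -0.085 m and z of red_cap in the frame of carrier below 0.016 m) or (x of orange_cap in the frame of carrier between -0.02 and 0.02 m and y of orange_cap in the frame of carrier between -0.125 and -0.085 m and z of orange_cap in the frame of carrier below 0.016 m)) and ((x of green_cap in the frame of bench_rack between -0.02 and 0.02 m and y of green_cap in the frame of bench_rack between -0.125 and -0.085 m and z of green_cap in the frame of bench_rack below 0.016 m) or (x of blue_cap in the frame of bench_rack between -0.02 and 0.02 m and y of blue_cap in the frame of bench_rack between -0.125 and -0.085 m and z of blue_cap in the frame of bench_rack below 0.016 m) or (x of red_cap in the frame of bench_rack between -0.02 and 0.02 m and y of red_cap in the frame of bench_rack between -0.125 and -0.085 m and z of red_cap in the frame of bench_rack below 0.016 m) or (x of orange_cap in the frame of bench_rack between -0.02 and 0.02 m and y of orange_cap in the frame of bench_rack between -0.125 and -0.085 m and z of orange_cap in the frame of bench_rack below 0.016 m)))).
It fails at once if a bottle is put down outside the two racks ((height (world z) of green_cap below 0.03 m and (x of green_cap in the frame of carrier above 0.05 m or x of green_cap in the frame of carrier below -0.05 m or y of green_cap in the frame of carrier above 0.165 m or y of green_cap in the frame of carrier below -0.165 m) and (x of green_cap in the frame of bench_rack above 0.05 m or x of green_cap in the frame of bench_rack below -0.05 m or y of green_cap in the frame of bench_rack above 0.165 m or y of green_cap in the frame of bench_rack below -0.165 m)) or (height (world z) of blue_cap below 0.03 m and (x of blue_cap in the frame of carrier above 0.05 m or x of blue_cap in the frame of carrier below -0.05 m or y of blue_cap in the frame of carrier above 0.165 m or y of blue_cap in the frame of carrier below -0.165 m) and (x of blue_cap in the frame of bench_rack above 0.05 m or x of blue_cap in the frame of bench_rack below -0.05 m or y of blue_cap in the frame of bench_rack above 0.165 m or y of blue_cap in the frame of bench_rack below -0.165 m)) or (height (world z) of red_cap below 0.03 m and (x of red_cap in the frame of carrier above 0.05 m or x of red_cap in the frame of carrier below -0.05 m or y of red_cap in the frame of carrier above 0.165 m or y of red_cap in the frame of carrier below -0.165 m) and (x of red_cap in the frame of bench_rack above 0.05 m or x of red_cap in the frame of bench_rack below -0.05 m or y of red_cap in the frame of bench_rack above 0.165 m or y of red_cap in the frame of bench_rack below -0.165 m)) or (height (world z) of orange_cap below 0.03 m and (x of orange_cap in the frame of carrier above 0.05 m or x of orange_cap in the frame of carrier below -0.05 m or y of orange_cap in the frame of carrier above 0.165 m or y of orange_cap in the frame of carrier below -0.165 m) and (x of orange_cap in the frame of bench_rack above 0.05 m or x of orange_cap in the frame of bench_rack below -0.05 m or y of orange_cap in the frame of bench_rack above 0.165 m or y of orange_cap in the frame of bench_rack below -0.165 m))).
It fails at once if a bottle is tipped more than 35 degrees (angle between any of green_cap, blue_cap, red_cap, orange_cap's own z axis and vertical above 0.61 rad).
It fails at once if a bottle is dropped: it moves faster than 0.6 m/s within 20 mm of standing on a rack floor ((height (world z) of green_cap below 0.03 m and linear speed of green_cap above 0.6 m/s) or (height (world z) of blue_cap below 0.03 m and linear speed of blue_cap above 0.6 m/s) or (height (world z) of red_cap below 0.03 m and linear speed of red_cap above 0.6 m/s) or (height (world z) of orange_cap below 0.03 m and linear speed of orange_cap above 0.6 m/s)).
It fails at once if the timer, tape roll or marker is shifted more than 20 mm (distance of any of timer, tape_roll, marker from where it was at the start of the episode above 0.02 m).
It also fails if it takes over 112 s, if anything falls off the work surface, if the arm or the gripper's body presses on something with over 40 N, if the wrist force passes 120 N, or if a joint passes its speed limit or range.

ROBOT

A 6-joint arm with a two-finger parallel gripper is mounted at the origin on a cart in front of the work surface, level with it; the furniture and walls round the work are solid. World frame = base frame: x ahead of the robot, y to its left, z up, the work surface at z = 0. Lengths are in mm, angles in rad, forces in N, time in s.
With the tool pointing down it reaches from about 300 to 775 mm from the base axis. Payload 14.6 kg.
Tool frame: the origin (TCP) lies between the finger pads; the fingertips stand manip.tip_reach ahead of it and the grasp point (between the pads) lies 5 mm behind it (manip.tip_reach is the distance from the TCP to the fingertips, in mm); z points along the fingers, y is the line along which they close (so a half turn about z gives the same grasp; the last joint's range is limited). The gripper opens to 94 mm and grips with 3 to 60 N. Pads are 16 mm wide; open, the fingers measure 119 mm over their backs; the gripper's body (75 mm by 177 mm) begins 78 mm behind the grasp point.
Start: joints at [-1.301, 0.3, 1.521, -0, 1.321, -0.067], TCP at [181.75, -519.092, 219.446] pointing down, gripper open.
Joint ranges: [-3.03, 3.03], [-0.79, 2.21], [0.23, 2.52], [-1.04, 4.18], [0, 3.07], [-2.55, 2.55]. Speed limits (rad/s): [2.22, 2.22, 2.57, 3.14, 3.14, 3.14].

INTERFACE

Orientations are given as [roll, pitch, yaw] about the fixed x, y, z axes, in that order (R = Rz(yaw) Ry(pitch) Rx(roll)).
In Python, from cell import manip gives the robot as it stands. The module is installed in compiled form; this text tells all that it offers.
- The arm moves only by the shell command python3 -m creep 'ROWS' [FORCE]. ROWS is JSON, a list of rows, each a list of 3 entries, a list of its own where there are three numbers: the opening, from -1 (shut) to 1 (fully open), then the shift along the tool's x, y, z in cm, then the turn about the tool's z in units of 5 degrees (1.0 is 5 degrees). In form: [[grip, [tx, ty, tz], roll], ...]. A call has 1 to 12 rows; each row is the pose to reach, as a shift and turn from the pose commanded when the call began, along the tool's axes at that moment; what a row does not reach only later rows make up. A row lasts 1/10 s, in which the tool goes at most 50 mm and 8.59 degrees, less where a joint would pass 70% of its speed; a pose out of reach is approached as far as the arm can. A call with a gripper value outside its range is refused whole. The fingers move at their own pace and stop on an object; FORCE is the grip in N (left out, the last holds). Time passes only in rows, so rows that repeat a pose let the fingers close. It gives the time, the measured TCP pose, the force, the opening and the grip force at its end, in the units of the state.
- manip.read_state(): the state, without advancing time (a new reading comes with each control period).
- manip.camera(name): name is "side" or "top"; returns the picture (420x560x3 uint8, red, green, blue); there is no depth.
- manip.camera_params(name): a dict with "fovy" (degrees; the focal length in pixels is half the picture's height over the tangent of half this angle, whatever the lens; pixels are square), "cx", "cy" (the principal point, pixels), "origin" and "attitude" of the camera in the world. Camera axes: x right, y down, z forward; pixel columns grow to the right and rows downward; lengths in mm; the calibration is good to about 2 mm. A picture is of the moment at which its call begins. camera_params takes no time and is no camera call.
- manip.sign_off(): hands the job in; it is judged then, once.
The state is a dict: "clock": time; "joints": joint angles; "qd": joint speeds; "effort": joint torques, N m; "eef_pos": TCP position; "eef_rot": TCP orientation; "wrist_force": force on the tool from outside, world axes, zero at the start; "moment": the same for the moment, N m; "finger_gap": finger opening in mm; "finger_force": force on a finger pad.
Only numpy, scipy, OpenCV 4.12 (cv2) and the standard library are available. Lean on these libraries where they do the work, as an engineer would, in place of code of your own. Each camera call takes 0.05 s, during which the arm holds its last target. There are 200 camera calls.

## Working session

There is one attempt and no reset: what is moved stays moved. The work goes in short steps, Python scripts to look and compute and a shell command to move; the robot and the scene stay as the last step left them, time stands still between calls to the robot, and variables do not carry over. Pictures are saved under pics/ and viewed, at most 14 in all, crops included, and the job is handed in when it is done.

```bash
mkdir -p pics; python3 - <<'E'
from cell import manip
import cv2
for n in ("top","side"):
    cv2.imwrite(f"pics/{n}0.png",manip.camera(n)[:,:,::-1]); print(manip.camera_params(n))
print(manip.read_state(), manip.tip_reach)
E
```

```text
{'fovy': 55.58643492989624, 'cx': 275.09365313967413, 'cy': 210.13733545257097, 'origin': array([ 352.64960794,   16.14251412, 1342.51878437]), 'attitude': array([-3.02069686, -0.0070709 , -1.59851287])}
{'fovy': 50.72912295656286, 'cx': 279.75224660304315, 'cy': 212.52148916021946, 'origin': array([ 910.16988507, -751.57794406,  987.10042832]), 'attitude': array([-2.40244674,  0.0196789 ,  0.45011624])}
{'clock': 0.1, 'joints': array([-1.30056116e+00,  3.00372695e-01,  1.52149778e+00, -4.27632268e-05,
        1.32067964e+00, -6.65919217e-02]), 'qd': array([-6.13712298e-04, -1.73733748e-03, -1.94142253e-03, -1.04284689e-03,
       -9.17767575e-05,  8.02905220e-04]), 'effort': array([ 4.76703008e-04, -5.32640076e+01, -3.53286874e+01,  7.09053339e-02,
        2.34634493e-02, -6.70836562e-05]), 'eef_pos': array([ 181.70739486, -518.89618287,  218.97553488]), 'eef_rot': array([-3.14063456e+00, -2.23815323e-05,  3.36837687e-01]), 'wrist_force': array([ 1.06547886, -0.44144146,  0.68166407]), 'moment': array([ 0.01882805,  0.03904428, -0.03568677]), 'finger_force': 0.0, 'finger_gap': 94.01883591926742} 14.0
```

View pics/top0.png

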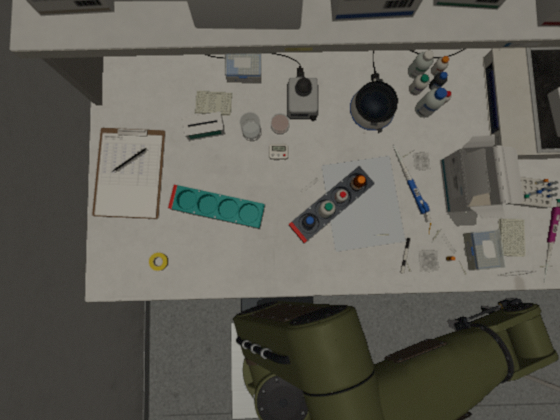

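View pics/side0.png

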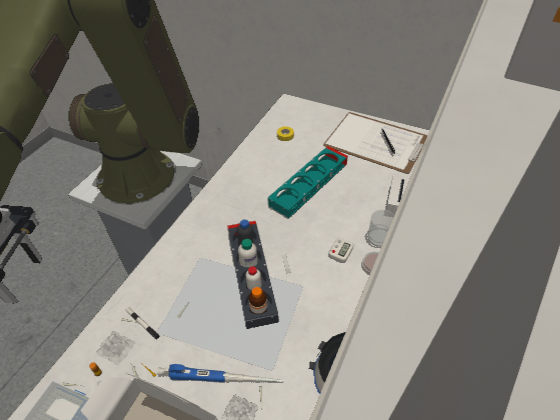

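Top view: the carrier is centred near (332,204) with its red end at lower left (297,232). From that end the caps are blue (310,221), green (328,207), red (343,195) and orange (361,181). The teal rack is centred near (217,207), with its red end at left (173,196). Next I'll measure these properly.

```bash
cat > h.py <<'E'
from cell import manip
import cv2, numpy as np
from scipy.spatial.transform import Rotation as Ro
def cam(n):
    p=manip.camera_params(n); f=210/np.tan(np.radians(p['fovy'])/2)
    return f,p['cx'],p['cy'],np.array(p['origin']),Ro.from_euler('xyz',p['attitude']).as_matrix()
def ray(n,u,v):
    f,cx,cy,o,R=cam(n); return o,R@np.array([(u-cx)/f,(v-cy)/f,1])
def onz(n,u,v,z):
    o,d=ray(n,u,v); return o+d*(z-o[2])/d[2]
def proj(n,P):
    f,cx,cy,o,R=cam(n); q=(np.atleast_2d(P)-o)@R; return q[:,:2]/q[:,2:]*f+[cx,cy]
def blob(img,lo,hi,roi):
    h=cv2.cvtColor(img,cv2.COLOR_RGB2HSV); m=cv2.inRange(h,lo,hi); k=np.zeros_like(m)
    x0,y0,x1,y1=roi; k[y0:y1,x0:x1]=m[y0:y1,x0:x1]
    n,l,s,c=cv2.connectedComponentsWithStats(k); 
    if n<2: return None,0,k
    i=1+np.argmax(s[1:,4]); return c[i],s[i,4],(l==i).astype(np.uint8)
COL=dict(blue=((105,120,30),(130,255,255)),green=((65,100,40),(88,255,255)),red=((172,120,60),(180,255,255)),orange=((6,150,90),(18,255,255)))
H=dict(blue=102,green=108,red=80,orange=94)
E
python3 - <<'E'
from h import *
im={n:manip.camera(n) for n in("top","side")}
R={'top':dict(blue=(300,212,320,230),green=(318,198,337,216),red=(335,187,352,204),orange=(352,172,370,190)),
 'side':dict(blue=(235,215,255,240),green=(235,235,262,253),red=(243,263,265,280),orange=(245,285,270,302))}
for c in H:
    for n in im:
        uv,a,_=blob(im[n],*COL[c],R[n][c])
        if uv is not None: print(c,n,uv.round(1),a,onz(n,*uv,H[c]-(0 if n=='top' else 5)).round(1))
# teal
for n in im:
    _,a,m=blob(im[n],(78,120,30),(98,255,255),(150,140,360,235) )
    r=cv2.minAreaRect(cv2.findContours(m,0,1)[0][0]); print('teal',n,a,r)
    print([onz(n,*p,40).round(1)[:2] for p in cv2.boxPoints(r)])
t=im['top'][:,:,::-1]
g=lambda a:np.clip(a.astype(float)*1.6,0,255).astype(np.uint8)
cv2.imwrite('pics/c1.png',np.hstack([g(cv2.resize(t[175:235,162:272],None,fx=3.5,fy=3.5,interpolation=2)),g(cv2.resize(t[160:250,280:390],None,fx=3.5,fy=3.5,interpolation=2))[:210*3//2,:][:210]]) )
a=g(cv2.resize(t[160:250,160:390],None,fx=3.4,fy=3.4,interpolation=2));cv2.imwrite('pics/c1.png',a)
E
```

```text
blue top [309.4 219.8] 53 [ 469.6 -103.2  102. ]
blue side [244.1 224.1] 63 [ 473.3 -105.9   97. ]
green top [328.4 206.3] 48 [ 510.  -163.7  108. ]
green side [246.5 243.4] 96 [ 513.2 -164.5  103. ]
red top [342.2 193.8] 5 [ 552.8 -214.    80. ]
red side [252.  270.1] 46 [ 554.  -214.8   75. ]
orange top [361.  179.1] 46 [ 596.5 -273.8   94. ]
orange side [256.6 292. ] 97 [ 598.7 -273.6   89. ]
teal top 2095 ((218.03448486328125, 206.34078979492188), (89.01785278320312, 23.976991653442383), 12.22512149810791)
[array([524.7, 341.4]), array([602.5, 324.9]), array([531.8,  38.3]), array([454.8,  56.8])]
teal side 2007 ((306.1341857910156, 181.10809326171875), (28.901050567626953, 88.26274108886719), 46.97493362426758)
[array([454.5,  41.1]), array([524.1, 384.4]), array([621.4, 309.9]), array([543.5,  -9.5])]
```

View pics/c1.png

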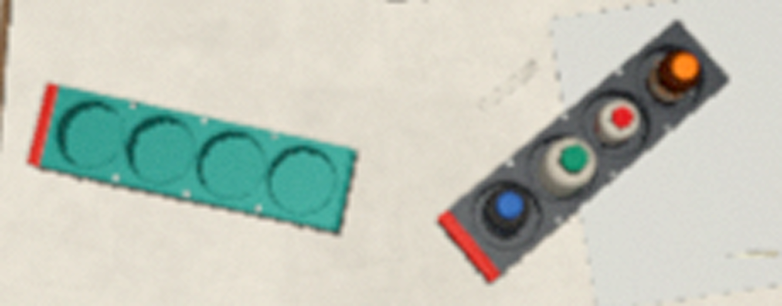

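The crop confirms the order from the red end: blue, green, red, orange. The teal rack's red end is at left and its cells are empty. Next I'll fit the teal pose using both masks.

```bash
python3 - <<'E'
from h import *
from scipy.optimize import minimize
C=np.array([[sx*41,sy*155,z] for sx in(-1,1) for sy in(-1,1) for z in(0,40)],float)
roi={'top':(160,175,275,240),'side':(260,140,360,225)}; M={}
for n in roi:
    hsv=cv2.cvtColor(manip.camera(n),cv2.COLOR_RGB2HSV)
    m=cv2.inRange(hsv,(78,110,15),(98,255,255))|cv2.inRange(hsv,(170,120,30),(180,255,255))|cv2.inRange(hsv,(0,120,30),(5,255,255))
    x0,y0,x1,y1=roi[n]; M[n]=cv2.morphologyEx(m[y0:y1,x0:x1],cv2.MORPH_CLOSE,np.ones((5,5)))>0
S=8
def cost(p,ns):
    c,s=np.cos(p[2]),np.sin(p[2]); P=C@np.array([[c,s,0],[-s,c,0],[0,0,1]])+[p[0],p[1],0]; t=0
    for n in ns:
        x0,y0,_,_=roi[n]; h,w=M[n].shape; q=((proj(n,P)-[x0,y0]+.5)*S).astype(np.float32)
        r=np.zeros((h*S,w*S),np.uint8); cv2.fillConvexPoly(r,cv2.convexHull(q.round().astype(np.int32)),1)
        r=cv2.resize(r.astype(np.float32),(w,h),interpolation=cv2.INTER_AREA); t+=np.abs(r-M[n]).sum()
    return t
for ns in (['top'],['side'],['top','side']):
    r=minimize(cost,[528,190,-.24],args=(ns,),method='Nelder-Mead',options=dict(initial_simplex=[[528,190,-.24],[540,190,-.24],[528,202,-.24],[528,190,-.18]]))
    x,y,a=r.x; print(ns,r.x.round(3),round(r.fun,1),[ (round(x-np.sin(a)*d,1),round(y+np.cos(a)*d,1)) for d in(105,35,-35,-105)])
E
```

```text
['top'] [ 5.31684e+02  1.96430e+02 -2.48000e-01] 174.1 [(np.float64(557.5), np.float64(298.2)), (np.float64(540.3), np.float64(230.4)), (np.float64(523.1), np.float64(162.5)), (np.float64(505.9), np.float64(94.7))]
['side'] [ 5.30836e+02  2.01316e+02 -2.37000e-01] 146.4 [(np.float64(555.5), np.float64(303.4)), (np.float64(539.0), np.float64(235.3)), (np.float64(522.6), np.float64(167.3)), (np.float64(506.2), np.float64(99.2))]
['top', 'side'] [ 5.31630e+02  2.00134e+02 -2.36000e-01] 336.1 [(np.float64(556.1), np.float64(302.2)), (np.float64(539.8), np.float64(234.2)), (np.float64(523.5), np.float64(166.1)), (np.float64(507.1), np.float64(98.0))]
```

```bash
python3 -m creep '[[0.4,[0,0,0],-1.6],[0.4,[0,0,0],-3.2],[0.4,[0,0,0],-4.8],[0.4,[0,0,0],-6.4],[0.4,[0,0,0],-8],[0.4,[0,0,0],-9.6],[0.4,[0,0,0],-11.2],[0.4,[0,0,0],-12.8],[0.4,[0,0,0],-14.1],[0.4,[0,0,0],-14.14],[0.4,[0,0,0],-14.14]]' 20
```

```text
clock: 1.4
eef_pos: [181.7, -519.1, 219.4]
eef_rot: [-3.142, -0.0, 1.567]
wrist_force: [0.8, -0.9, 0.1]
finger_gap: 65.8
finger_force: 0.0
```

```bash
python3 - <<'E'
from h import *
t=cv2.resize(manip.camera('top')[175:235,162:272],None,fx=7,fy=7,interpolation=cv2.INTER_CUBIC)[:,:,::-1].copy()
t=np.clip(t*1.8,0,255).astype(np.uint8)
for (x,y,a,c) in ((531.6,198,-.24,(255,255,255)),):
    Rm=np.array([[np.cos(a),-np.sin(a)],[np.sin(a),np.cos(a)]])
    def dr(pts,z):
        P=np.c_[np.array(pts)@Rm.T+[x,y],np.full(len(pts),z)]
        cv2.polylines(t,[(((proj('top',P)-[162,175]+.5)*7)).round().astype(np.int32)],True,c,1)
    th=np.linspace(0,6.28,40)
    for d in(105,35,-35,-105): dr(np.c_[32.5*np.cos(th),d+32.5*np.sin(th)],40)
    dr([[-41,-155],[-41,155],[41,155],[41,-155]],40)
cv2.imwrite('pics/c2.png',t)
E
```

```text
(no output)
```

View pics/c2.png

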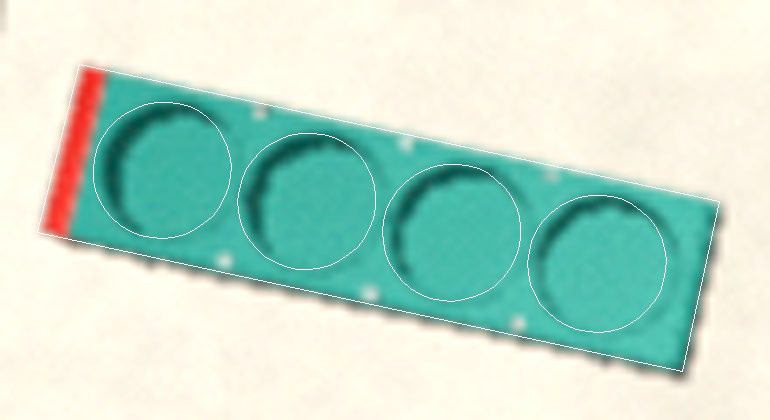

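```bash
python3 -m creep '[[0.4,[3,3,0],0],[0.4,[7,7,0],0],[0.4,[11,11,0],0],[0.4,[14,14,0],0],[0.4,[17.5,17.5,0],0],[0.4,[21,21,0],0],[0.4,[25,24,0],0],[0.4,[29,26.5,0],0],[0.4,[33,28,0],0],[0.4,[37,29,0],0],[0.4,[41.5,29,0],0],[0.4,[41.5,29,0],0]]'
```

```text
clock: 2.65
eef_pos: [471.9, -100.2, 219.6]
eef_rot: [3.141, -0.001, 1.573]
wrist_force: [-0.3, -0.3, 0.3]
finger_gap: 65.8
finger_force: 0.0
```

The outline fits, but the white dots midway between cells put the row centre about 4 mm further to -y. That gives cells of roughly (555.5,296), (539,228), (522,160) and (505.5,92). Next I'll descend on blue and grip its body above the tier.

```bash
python3 -m creep '[[0.4,[0,0,3],0],[0.4,[0,0,6],0],[0.4,[0,0,9],0],[0.4,[0,0,12],0],[0.4,[0,0,14],0],[0.4,[0,0,15.2],0],[0.4,[0,0,15.2],0],[0.4,[0,0,15.2],0],[-0.5,[0,0,15.2],0],[-0.5,[0,0,15.2],0],[-0.5,[0,0,15.2],0],[-0.5,[0,0,15.2],0]]' 15
python3 - <<'E'
from h import *
a=manip.camera('side')[170:320,170:340];b=manip.camera('top')[150:250,250:390]
a=cv2.resize(a,(460,406));b=cv2.resize(b,(330,236));o=np.zeros((406,790,3),np.uint8);o[:,:460]=a;o[:236,460:]=b
cv2.imwrite('pics/g1.png',np.clip(o[:,:,::-1]*1.5,0,255))
E
```

```text
clock: 3.85
eef_pos: [472.0, -104.1, 67.9]
eef_rot: [3.141, 0.0, 1.571]
wrist_force: [-0.9, -0.1, 3.2]
finger_gap: 42.6
finger_force: 15.0[ WARN:0@2.396] global loadsave.cpp:1063 imwrite_ Unsupported depth image for selected encoder is fallbacked to CV_8U.
```

View pics/g1.png

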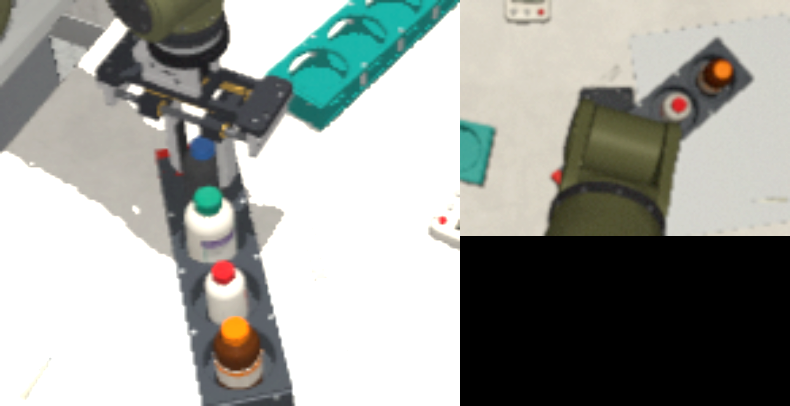

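The gap is 42.6 mm, matching blue's body, so it's held at 15 N. Lifting and carrying it to cell 1.

```bash
python3 -m creep '[[-0.5,[0,0,-1.5],0],[-0.5,[0,0,-4],0],[-0.5,[0,0,-7],0],[-0.5,[2,0.5,-9],0],[-0.5,[6,1.5,-9],0],[-0.5,[10,2.5,-9],0],[-0.5,[14.5,3.2,-9],0],[-0.5,[19,4.2,-9],0],[-0.5,[23.5,5,-9],0],[-0.5,[28,6,-9],0],[-0.5,[32,7,-9],0],[-0.5,[36,7.8,-9],0]]' 20
python3 -m creep '[[-0.5,[2.5,0.4,0],0],[-0.5,[4,0.6,0],0],[-0.5,[4,0.6,0],0],[-0.5,[4,0.6,0],0],[-0.5,[4,0.6,0],0],[-0.5,[4,0.6,2],0],[-0.5,[4,0.6,4],0],[-0.5,[4,0.6,5],0],[-0.5,[4,0.6,5],0]]'
python3 - <<'E'
from h import *
a=manip.camera('side')[90:250,230:400];b=manip.camera('top')[150:250,150:290]
a=cv2.resize(a,(460,433));b=cv2.resize(b,(330,236));o=np.zeros((433,790,3),np.uint8);o[:,:460]=a;o[:236,460:]=b
cv2.imwrite('pics/g2.png',np.clip(o[:,:,::-1]*1.5,0,255).astype(np.uint8))
E
```

```text
clock: 5.15
eef_pos: [549.8, 257.8, 157.0]
eef_rot: [-3.141, 0.0, 1.571]
wrist_force: [0.4, -0.5, -1.7]
finger_gap: 42.3
finger_force: 19.9
clock: 6.05
eef_pos: [555.4, 294.9, 106.4]
eef_rot: [-3.14, 0.001, 1.57]
wrist_force: [0.5, -0.0, -0.5]
finger_gap: 42.3
finger_force: 19.9
```

View pics/g2.png

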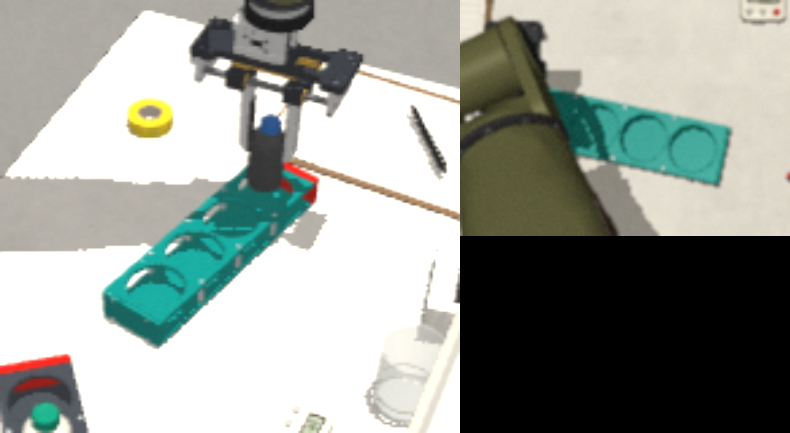

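Blue hangs upright above cell 1 (base near crop pixel (265,188)). I'll do a quick side-camera check of the cells before lowering.

```bash
python3 - <<'E'
from h import *
s=433/160
for u,v in ((155,280),(194,246),(230,213)): print(onz('side',230+u/s-.3,90+v/s-.3,40).round(1))
im=manip.camera('side'); h=cv2.cvtColor(im,cv2.COLOR_RGB2HSV)
uv,a,_=blob(im,*COL['blue'],(318,125,340,150)); print(uv,a,onz('side',*uv,49+86).round(1))
E
```

```text
[503.2  97.9  40. ]
[520.4 166.1  40. ]
[536.  234.9  40. ]
[329.92857143 135.30952381] 42 [557.5 295.6 135. ]
```

The two cameras disagree by about 5 mm along the row, so I'll take the middle: cell y values of 299, 231, 163 and 95. Lowering with a 3 mm shift.

```bash
python3 -m creep '[[-0.5,[0.3,0,0.2],0],[-0.5,[0.3,0,0.5],0],[-0.5,[0.3,0,1.2],0],[-0.5,[0.3,0,2],0],[-0.5,[0.3,0,2.7],0],[-0.5,[0.3,0,3.3],0],[-0.5,[0.3,0,3.7],0],[-0.5,[0.3,0,3.9],0],[-0.5,[0.3,0,3.9],0],[-0.5,[0.3,0,3.9],0]]'
```

```text
clock: 7.2
eef_pos: [555.9, 299.0, 68.7]
eef_rot: [3.141, -0.0, 1.571]
wrist_force: [0.4, -0.2, -1.2]
finger_gap: 42.1
finger_force: 19.9
```

```bash
python3 -m creep '[[0.0,[0,0,0.1],0],[0.2,[0,0,0.1],0],[0.4,[0,0,0.1],0],[0.4,[0,0,0.1],0],[0.4,[0,0,-3],0],[0.4,[0,0,-7],0],[0.4,[0,0,-11],0],[0.4,[0,0,-13],0],[0.4,[-3,-0.5,-13],0],[0.4,[-7.5,-1,-13],0],[0.4,[-12,-1.5,-13],0],[0.4,[-16.5,-2,-13],0]]'
python3 - <<'E'
from h import *
im=manip.camera('side'); uv,a,_=blob(im,*COL['blue'],(300,120,345,175)); print(uv,a,onz('side',*uv,97).round(1))
a=im[90:250,230:400];b=manip.camera('top')[150:250,150:290]
a=cv2.resize(a,(460,433));b=cv2.resize(b,(330,236));o=np.zeros((433,790,3),np.uint8);o[:,:460]=a;o[:236,460:]=b
cv2.imwrite('pics/g3.png',np.clip(o[:,:,::-1]*1.5,0,255).astype(np.uint8))
E
```

```text
clock: 8.4
eef_pos: [535.3, 132.4, 198.6]
eef_rot: [3.141, 0.0, 1.571]
wrist_force: [0.9, -0.8, 0.4]
finger_gap: 65.3
finger_force: 0.0
[329.26829268 144.95121951] 41 [557.7 295.9  97. ]
```

View pics/g3.png

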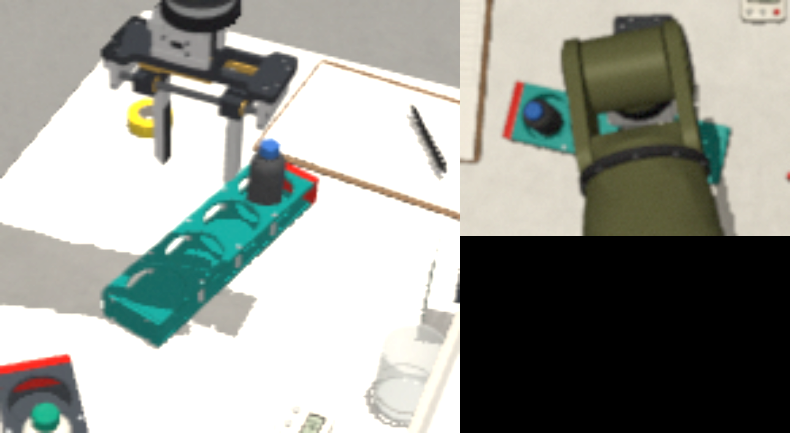

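Blue stands upright in cell 1. Next is green.

```bash
python3 -m creep '[[0.45,[-4.5,-0.4,0],0],[0.45,[-9,-0.8,0],0],[0.45,[-13.5,-1.1,0],0],[0.45,[-18,-1.5,0],0],[0.45,[-22,-1.8,0],0],[0.45,[-26,-2.1,0],0],[0.45,[-28.5,-2.3,0],0],[0.45,[-29.8,-2.4,0],0],[0.45,[-29.8,-2.4,0],0],[0.45,[-29.8,-2.4,2],0],[0.45,[-29.8,-2.4,4],0],[0.45,[-29.8,-2.4,4],0]]' 15
python3 -m creep '[[0.45,[0,0,2],0],[0.45,[0,0,4],0],[0.45,[0,0,6],0],[0.45,[0,0,7.7],0],[0.45,[0,0,8.7],0],[0.45,[0,0,8.7],0],[0.45,[0,0,8.7],0],[-0.5,[0,0,8.7],0],[-0.5,[0,0,8.7],0],[-0.5,[0,0,8.7],0],[-0.5,[0,0,8.7],0]]' 20
```

```text
clock: 9.7
eef_pos: [511.1, -162.3, 156.3]
eef_rot: [-3.138, -0.002, 1.572]
wrist_force: [0.0, 0.5, 0.5]
finger_gap: 68.2
finger_force: 0.0
clock: 10.8
eef_pos: [511.9, -164.2, 71.9]
eef_rot: [3.141, 0.0, 1.571]
wrist_force: [-1.6, -0.3, 3.9]
finger_gap: 46.6
finger_force: 20.0
```

```bash
python3 -m creep '[[-0.5,[0,0,-1.5],0],[-0.5,[0,0,-4],0],[-0.5,[0,0,-7],0],[-0.5,[2,0.1,-9],0],[-0.5,[6,0.4,-9],0],[-0.5,[10,0.7,-9],0],[-0.5,[14.5,1,-9],0],[-0.5,[19,1.3,-9],0],[-0.5,[23.5,1.6,-9],0],[-0.5,[28,1.9,-9],0],[-0.5,[32,2.2,-9],0],[-0.5,[36,2.5,-9],0]]' 25
python3 -m creep '[[-0.5,[2.5,0.1,0],0],[-0.5,[3.5,0.2,0],0],[-0.5,[3.5,0.2,0],0],[-0.5,[3.5,0.2,0],0],[-0.5,[3.5,0.2,0],0],[-0.5,[3.5,0.2,2],0],[-0.5,[3.5,0.2,4],0],[-0.5,[3.5,0.2,4.8],0],[-0.5,[3.5,0.2,4.8],0]]'
python3 - <<'E'
from h import *
a=manip.camera('side')[90:250,230:400];b=manip.camera('top')[150:250,150:290]
a=cv2.resize(a,(460,433));b=cv2.resize(b,(330,236));o=np.zeros((433,790,3),np.uint8);o[:,:460]=a;o[:236,460:]=b
cv2.imwrite('pics/g4.png',np.clip(o[:,:,::-1]*1.2,0,255).astype(np.uint8))
E
```

```text
clock: 12.0
eef_pos: [536.5, 197.7, 161.3]
eef_rot: [-3.141, 0.0, 1.571]
wrist_force: [0.1, -1.4, -1.7]
finger_gap: 46.7
finger_force: 24.9
clock: 12.9
eef_pos: [538.5, 230.1, 112.7]
eef_rot: [-3.14, 0.001, 1.57]
wrist_force: [0.0, 0.7, -1.0]
finger_gap: 46.6
finger_force: 24.9
```

View pics/g4.png

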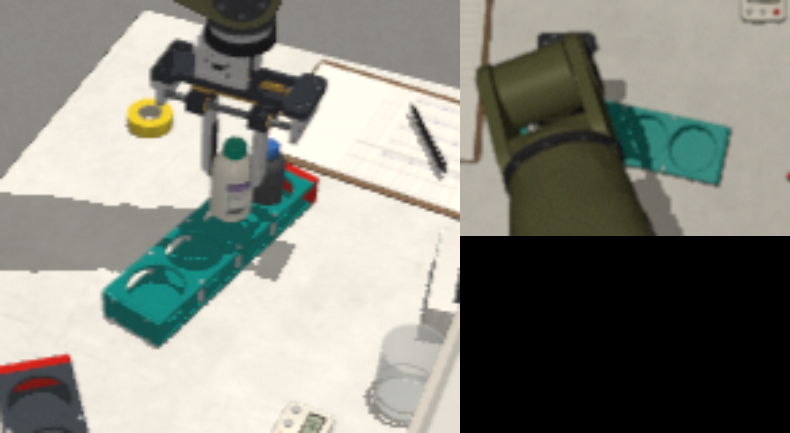

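Green hangs upright above cell 2. I'll lower it slowly and check the force before releasing.

```bash
python3 -m creep '[[-0.5,[0,0,0.5],0],[-0.5,[0,0,1.2],0],[-0.5,[0,0,2],0],[-0.5,[0,0,2.8],0],[-0.5,[0,0,3.4],0],[-0.5,[0,0,3.8],0],[-0.5,[0,0,4.1],0],[-0.5,[0,0,4.1],0],[-0.5,[0,0,4.1],0]]'
```

```text
clock: 13.9
eef_pos: [538.9, 230.9, 72.6]
eef_rot: [3.141, -0.0, 1.571]
wrist_force: [-0.3, 0.1, -2.0]
finger_gap: 46.3
finger_force: 24.9
```

```bash
python3 -m creep '[[0.0,[0,0,0.1],0],[0.2,[0,0,0.1],0],[0.4,[0,0,0.1],0],[0.4,[0,0,0.1],0],[0.4,[0,0,-3],0],[0.4,[0,0,-7],0],[0.4,[0,0,-11],0],[0.4,[0,0,-13],0],[0.4,[-4,0,-13],0],[0.4,[-8.5,0.3,-13],0],[0.4,[-13,0.5,-13],0],[0.4,[-17.5,0.6,-13],0]]'
python3 - <<'E'
from h import *
im=manip.camera('side')
for c,r in (('blue',(300,120,345,175)),('green',(300,120,335,175))):
    uv,a,_=blob(im,*COL[c],r); print(c,uv,a,onz('side',*uv,H[c]-5).round(1))
a=im[90:250,230:400]
cv2.imwrite('pics/g5.png',cv2.resize(a,(460,433))[:,:,::-1])
E
```

```text
clock: 15.1
eef_pos: [544.6, 54.3, 202.6]
eef_rot: [3.141, 0.0, 1.571]
wrist_force: [0.8, 0.6, 0.2]
finger_gap: 66.1
finger_force: 0.0
blue [329.43243243 145.        ] 37 [558.3 295.9  97. ]
green [328.75925926 169.31481481] 108 [600.2 182.8 103. ]
```

View pics/g5.png

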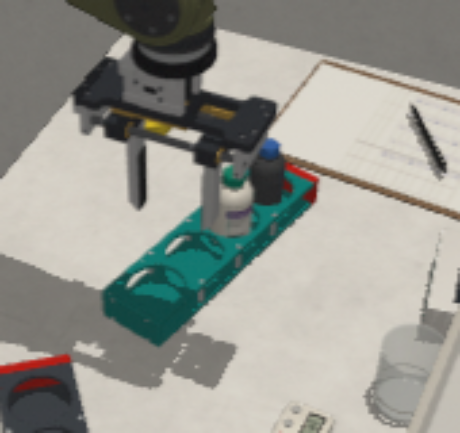

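Green stands upright in cell 2. Next is red: TCP down to 60 mm, which puts the tips 6 mm above the tier.

```bash
python3 -m creep '[[0.3,[-4.5,0.1,0],0],[0.3,[-9,0.3,0],0],[0.3,[-13.5,0.5,0],0],[0.3,[-18,0.6,0],0],[0.3,[-22,0.8,0],0],[0.3,[-25,0.9,0],0],[0.3,[-27,0.9,0],0],[0.3,[-27,0.9,0],0],[0.3,[-27,0.9,0],0],[0.3,[-27,0.9,2],0],[0.3,[-27,0.9,4],0],[0.3,[-27,0.9,4],0]]' 15
python3 -m creep '[[0.3,[0,0,2],0],[0.3,[0,0,4.5],0],[0.3,[0,0,7],0],[0.3,[0,0,9],0],[0.3,[0,0,10.2],0],[0.3,[0,0,10.2],0],[0.3,[0,0,10.2],0],[-0.6,[0,0,10.2],0],[-0.6,[0,0,10.2],0],[-0.6,[0,0,10.2],0],[-0.6,[0,0,10.2],0],[-0.6,[0,0,10.2],0]]' 20
```

```text
clock: 16.35
eef_pos: [553.0, -212.4, 160.2]
eef_rot: [-3.138, -0.002, 1.572]
wrist_force: [0.5, -0.6, -0.2]
finger_gap: 61.6
finger_force: 0.0
clock: 17.55
eef_pos: [554.0, -214.2, 60.9]
eef_rot: [3.141, 0.0, 1.571]
wrist_force: [-0.1, 0.3, 4.3]
finger_gap: 36.2
finger_force: 20.0
```

```bash
python3 -m creep '[[-0.6,[0,0,-1.5],0],[-0.6,[0,0,-4],0],[-0.6,[0,0,-7],0],[-0.6,[2,-0.1,-9],0],[-0.6,[6,-0.4,-9],0],[-0.6,[10,-0.8,-9],0],[-0.6,[14.5,-1.2,-9],0],[-0.6,[19,-1.6,-9],0],[-0.6,[23.5,-2,-9],0],[-0.6,[28,-2.4,-9],0],[-0.6,[32,-2.8,-9],0],[-0.6,[35.5,-3.1,-9],0]]' 25
python3 -m creep '[[-0.6,[1.5,-0.1,0],0],[-0.6,[2.2,-0.1,0],0],[-0.6,[2.2,-0.1,0],0],[-0.6,[2.2,-0.1,0],0],[-0.6,[2.2,-0.1,0],0],[-0.6,[2.2,-0.1,2],0],[-0.6,[2.2,-0.1,4],0],[-0.6,[2.2,-0.1,4.8],0],[-0.6,[2.2,-0.1,4.8],0]]'
python3 - <<'E'
from h import *
a=manip.camera('side')[90:250,230:400]
cv2.imwrite('pics/g6.png',cv2.resize(a,(460,433))[:,:,::-1])
E
```

```text
clock: 18.75
eef_pos: [522.2, 142.9, 151.4]
eef_rot: [3.141, -0.0, 1.572]
wrist_force: [1.2, -1.0, -1.2]
finger_gap: 35.9
finger_force: 24.9
clock: 19.65
eef_pos: [521.5, 162.2, 101.7]
eef_rot: [-3.14, 0.0, 1.57]
wrist_force: [0.0, 0.6, -1.6]
finger_gap: 35.8
finger_force: 24.9
```

View pics/g6.png

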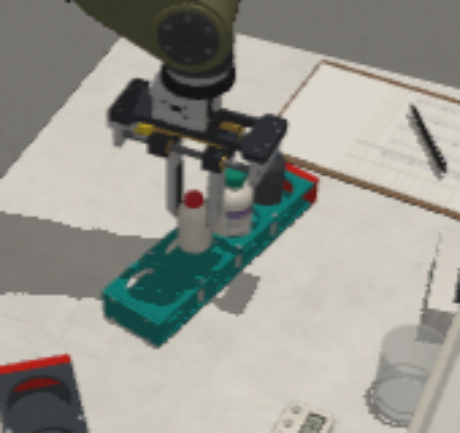

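Red hangs upright above cell 3. Lowering it.

```bash
python3 -m creep '[[-0.6,[0,0,0.5],0],[-0.6,[0,0,1.2],0],[-0.6,[0,0,2],0],[-0.6,[0,0,2.8],0],[-0.6,[0,0,3.4],0],[-0.6,[0,0,3.8],0],[-0.6,[0,0,4.1],0],[-0.6,[0,0,4.1],0],[-0.6,[0,0,4.1],0]]'
```

```text
clock: 20.6
eef_pos: [521.9, 162.9, 61.6]
eef_rot: [3.141, -0.0, 1.571]
wrist_force: [-0.3, -0.2, -1.7]
finger_gap: 36.2
finger_force: 24.9
```

```bash
python3 -m creep '[[-0.2,[0,0,0.1],0],[0,[0,0,0.1],0],[0.2,[0,0,0.1],0],[0.2,[0,0,0.1],0],[0.2,[0,0,-3],0],[0.2,[0,0,-7],0],[0.2,[0,0,-11],0],[0.3,[0,0,-13],0],[0.3,[-4,0.7,-13],0],[0.3,[-8.5,1.5,-13],0],[0.3,[-13,2.3,-13],0],[0.3,[-17.5,3.1,-13],0]]'
python3 -m creep '[[0.3,[-4.5,0.8,0],0],[0.3,[-9,1.6,0],0],[0.3,[-13.5,2.4,0],0],[0.3,[-18,3.1,0],0],[0.3,[-22,3.8,0],0],[0.3,[-25,4.4,0],0],[0.3,[-26.2,4.5,0],0],[0.3,[-26.2,4.5,0],0],[0.3,[-26.2,4.5,0],0],[0.3,[-26.2,4.5,2],0],[0.3,[-26.2,4.5,3],0],[0.3,[-26.2,4.5,3],0]]' 15
python3 - <<'E'
from h import *
a=manip.camera('side')[110:330,220:400]
cv2.imwrite('pics/g7.png',cv2.resize(a,(480,587))[:,:,::-1])
E
```

```text
clock: 21.8
eef_pos: [552.8, -13.8, 191.7]
eef_rot: [3.141, 0.0, 1.571]
wrist_force: [1.3, 0.3, -0.2]
finger_gap: 60.7
finger_force: 0.0
clock: 23.0
eef_pos: [597.3, -272.7, 160.1]
eef_rot: [-3.139, -0.001, 1.572]
wrist_force: [-0.1, -0.1, -0.4]
finger_gap: 60.9
finger_force: 0.0
```

View pics/g7.png

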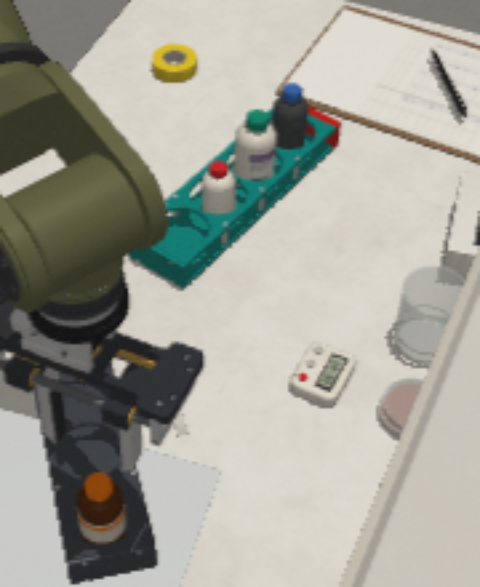

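```bash
python3 - <<'E'
from h import *
im=manip.camera('side')
uv,a,_=blob(im,*COL['orange'],(235,270,290,330)); print(uv,a,onz('side',*uv,89).round(1))
p=proj('side',[[597,-273,146],[597-30,-273,146],[597+30,-273,146],[597,-273,94]]); print(p.round(1), ((p-[220,110])*2.667).round(0))
E
```

```text
[256.47368421 292.05263158] 95 [ 598.6 -273.8   89. ]
[[254.5 277.9]
 [243.  273.3]
 [266.3 282.7]
 [255.9 290.4]] [[ 92. 448.]
 [ 61. 435.]
 [124. 460.]
 [ 96. 481.]]
```

The projection matches the cap. Blue, green and red stand upright in cells 1 to 3. Gripping orange.

```bash
python3 -m creep '[[0.3,[0,0,2],0],[0.3,[0,0,4.5],0],[0.3,[0,0,7],0],[0.3,[0,0,8.8],0],[0.3,[0,0,9.7],0],[0.3,[0,0,9.7],0],[0.3,[0,0,9.7],0],[-0.6,[0,0,9.7],0],[-0.6,[0,0,9.7],0],[-0.6,[0,0,9.7],0],[-0.6,[0,0,9.7],0],[-0.6,[0,0,9.7],0]]' 20
```

```text
clock: 24.3
eef_pos: [598.0, -274.2, 65.0]
eef_rot: [3.141, 0.0, 1.571]
wrist_force: [-1.2, 0.5, 5.4]
finger_gap: 41.6
finger_force: 20.0
```

```bash
python3 -m creep '[[-0.6,[0,0,-1.5],0],[-0.6,[0,0,-4],0],[-0.6,[0,0,-7],0],[-0.6,[2,-0.5,-9],0],[-0.6,[6,-1.5,-9],0],[-0.6,[10,-2.5,-9],0],[-0.6,[14.5,-3.6,-9],0],[-0.6,[19,-4.7,-9],0],[-0.6,[23.5,-5.9,-9],0],[-0.6,[28,-7,-9],0],[-0.6,[32,-8,-9],0],[-0.6,[35,-8.8,-9],0]]' 25
python3 -m creep '[[-0.6,[1.2,-0.3,0],0],[-0.6,[1.9,-0.4,0],0],[-0.6,[1.9,-0.4,0],0],[-0.6,[1.9,-0.4,0],0],[-0.6,[1.9,-0.4,0],0],[-0.6,[1.9,-0.4,2],0],[-0.6,[1.9,-0.4,4],0],[-0.6,[1.9,-0.4,4.8],0],[-0.6,[1.9,-0.4,4.8],0]]'
python3 - <<'E'
from h import *
a=manip.camera('side')[90:250,230:400]
cv2.imwrite('pics/g8.png',cv2.resize(a,(460,433))[:,:,::-1])
E
```

```text
clock: 25.5
eef_pos: [508.9, 78.0, 155.3]
eef_rot: [3.141, -0.0, 1.572]
wrist_force: [0.7, -0.0, -1.6]
finger_gap: 41.6
finger_force: 25.0
clock: 26.4
eef_pos: [505.5, 94.4, 105.7]
eef_rot: [-3.14, 0.0, 1.57]
wrist_force: [-0.5, 1.0, -1.8]
finger_gap: 41.4
finger_force: 25.0
```

View pics/g8.png

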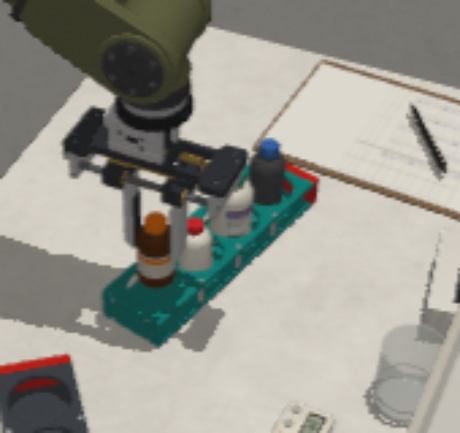

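Orange hangs upright above cell 4. Lowering it.

```bash
python3 -m creep '[[-0.6,[0,0,0.5],0],[-0.6,[0,0,1.2],0],[-0.6,[0,0,2],0],[-0.6,[0,0,2.8],0],[-0.6,[0,0,3.4],0],[-0.6,[0,0,3.8],0],[-0.6,[0,0,4.1],0],[-0.6,[0,0,4.1],0],[-0.6,[0,0,4.1],0]]'
```

```text
clock: 27.35
eef_pos: [505.9, 94.9, 65.6]
eef_rot: [3.141, -0.0, 1.571]
wrist_force: [-0.5, 0.4, -1.9]
finger_gap: 41.1
finger_force: 25.0
```

```bash
python3 -m creep '[[-0.2,[0,0,0.1],0],[0,[0,0,0.1],0],[0.2,[0,0,0.1],0],[0.3,[0,0,0.1],0],[0.3,[0,0,-3],0],[0.3,[0,0,-7],0],[0.3,[0,0,-11],0],[0.3,[0,0,-14],0],[0.3,[-4,0,-14],0],[0.3,[-8.5,0,-14],0],[0.3,[-13,0,-14],0],[0.3,[-17.5,0,-14],0]]'
python3 -m creep '[[0.3,[-4.5,-1,0],0],[0.3,[-9,-2,0],0],[0.3,[-13.5,-4,0],0],[0.3,[-18,-6,0],0],[0.3,[-20,-6,0],0],[0.3,[-20,-6,0],0],[0.3,[-20,-6,0],0]]'
python3 - <<'E'
from h import *
s=manip.camera('side')[90:250,230:400];t=manip.camera('top')[140:260,150:310]
o=np.zeros((400,790,3),np.uint8);o[:376,:400]=cv2.resize(s,(400,376));o[:292,400:]=cv2.resize(t,(390,292))
cv2.imwrite('pics/g9.png',np.clip(o[:,:,::-1]*1.3,0,255).astype(np.uint8))
E
```

```text
clock: 28.55
eef_pos: [505.5, -81.7, 205.6]
eef_rot: [3.141, 0.0, 1.571]
wrist_force: [1.2, -0.0, -0.4]
finger_gap: 60.5
finger_force: 0.0
clock: 29.25
eef_pos: [445.7, -279.9, 205.3]
eef_rot: [-3.141, -0.0, 1.57]
wrist_force: [-0.0, 1.0, -0.0]
finger_gap: 61.5
finger_force: 0.0
```

View pics/g9.png

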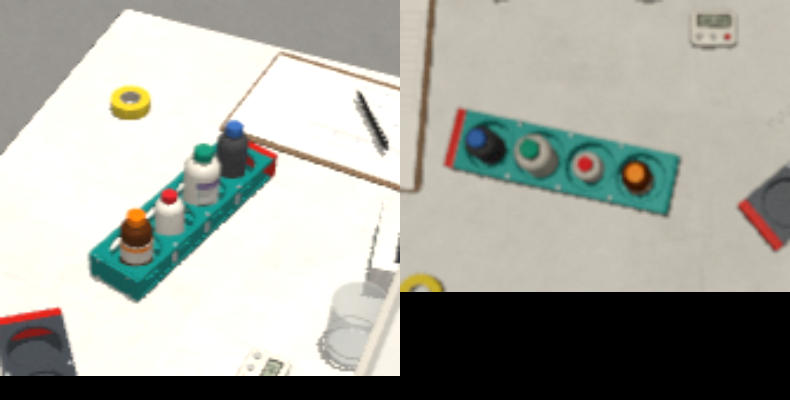

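All four bottles stand upright in the teal rack in the order blue, green, red, orange. In the side view their caps are at (235,128), (204,152), (169,197) and (136,216). Nothing else has moved, so I'm handing in.

```bash
python3 -c "
from cell import manip
print(manip.sign_off())"
```

```text
the job is handed in; nothing more can be done
None
```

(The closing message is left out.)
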